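# Pass the change tray through the counter gap

### The arm

A 6-joint arm with a two-finger parallel gripper is mounted at the origin on the work surface. World frame = base frame: x ahead of the robot, y to its left, z up, the work surface at z = 0. Lengths are in m, angles in rad, forces in N, time in s.
With the tool pointing down it reaches from about 0.375 to 0.975 m from the base axis. Payload 3.8 kg.
Tool frame: the origin (TCP) lies midway between the tips of the shut fingers; the grasp point (between the pads) lies 19 mm behind it; z points along the fingers, y is the line along which they close (so a half turn about z gives the same grasp; the last joint's range is limited). The gripper opens to 85 mm and grips with 20 to 120 N. Pads are 22 mm wide; open, the fingers measure 114 mm over their backs; the gripper's body (76 mm by 85 mm) begins 54 mm behind the grasp point. The pads swing forward as they close: fully open they stand 13 mm farther back than shut.
Start: joints at [1.19, 0.264, 1.604, -0, 1.274, -0.037], TCP at [0.228, 0.635, 0.231] pointing down, gripper open.
Joint ranges: [-2.63, 2.63], [-0.94, 2.18], [0.31, 2.57], [-1.31, 4.45], [0, 2.66], [-2.55, 2.55]. Speed limits (rad/s): [2.57, 2.57, 3.14, 3.14, 3.14, 3.14].

### API

Orientations are given as a rotation vector (axis times angle).
In Python, from workcell import bot, imaging gives the robot as it stands.
- The arm moves only by the tool step_arm, never from a script. Its argument "series" is a list of rows, each an object of numbers: "grip": the closure, from -1 (fully open) to 1 (shut); "x", "y", "z": the shift along the tool's x, y, z normalised to -1 to 1, where 1 is 500 mm; "ax", "ay", "az": the turn, a rotation vector about the tool's x, y, z normalised to -1 to 1, where 1 is 30 degrees. A call has 1 to 12 rows; each row is the pose to reach, as a shift and turn from the pose commanded when the call began, along the tool's axes at that moment; what a row does not reach only later rows make up. A row lasts 1/10 s, in which the tool goes at most 50 mm and 8.59 degrees, less where a joint would pass 70% of its speed; a pose out of reach is approached as far as the arm can. A call with a number of a shift or a turn outside -1 to 1 is refused whole. A call with a gripper value outside its range is refused whole. The fingers move at their own pace and stop on an object; "force" is the grip in N (left out, the last holds). Time passes only in rows, so rows that repeat a pose let the fingers close. It gives the time, the measured TCP pose, the force, the opening and the grip force at its end, in the units of the state.
- bot.read_state(): the state, without advancing time (a new reading comes with each control period).
- imaging.read_camera(name): name is "scene" or "top" or "wrist"; returns a dict with "img" (384x512x3 uint8, red, green, blue), "fx", "fy", "cx", "cy" (pixels), "R" (3x3) and "t" (3): a world point X has camera coordinates R X + t. Camera axes: x right, y down, z forward; pixel columns grow to the right and rows downward; lengths in m; the calibration is good to about 2 mm. A picture is of the moment at which its call begins. There is no depth.
- bot.finish_job(): hands the job in; it is judged then, once.
The state is a dict: "time": time; "q": joint angles; "joint_vel": joint speeds; "joint_torque": joint torques, N m; "tool_pos": TCP position; "tcp_rot": TCP orientation; "wrist_force": force on the tool from outside, world axes, zero at the start; "torque": the same for the moment, N m; "width": opening from 0.0 (shut) to 1.0 (fully open); "grip_force": force on a finger pad.
Only numpy, scipy, OpenCV 4.12 (cv2) and the standard library are available. Lean on these libraries where they do the work, as an engineer would, in place of code of your own. Each camera call takes 0.05 s, during which the arm holds its last target. There are 200 camera calls.

### The job

Hand the customer the change: with your fingertips push the flat black coin tray along the counter, lengthways through the narrow gap between the wooden token box and the grey slip basket, until the whole tray is out on the customer's side (the robot's left), and stop it less than one tray's length past the gap. Slide it flat on the counter all the way, never pick it up or tip it, and leave the other loose things on the counter where they are. Then take your hand away.

Things in the scene. Friction and masses are not known exactly. Their poses are not given: they have to be found in the camera images.
- tray: The coin tray: a loose, flat, black plastic rectangle with rounded edges, 92 mm (its x) by 120 mm (its y) and 22 mm high, about 0.25 kg; a rim 8 mm wide and 6 mm high around a floor with rubber nubs, with three coins fixed on it. Origin: centre of its underside, on the counter. z up. It starts to the right of the gap, nearer the robot than the line through the gap, and askew by up to about 30 degrees; it slides on the counter by dry friction and stops when no longer pushed.
- token_box: The open wooden token box with eight compartments, fixed to the counter, 240 mm (x) by 100 mm (y) by 45 mm high. It stands beyond the gap as seen from the robot. Origin: centre of its underside. Its -x end face is one side of the gap; its +y axis is the direction in which the tray goes through (towards the robot's left).
- basket: The open grey plastic slip basket, fixed to the counter, 150 mm (x) by 100 mm (y) by 45 mm high, parallel to the token box and level with it in y. It stands between robot and gap. Origin: centre of its underside. Its +x end face is the other side of the gap.
- box_face (a point): Middle of the foot of the token box's end face that bounds the gap (on the counter; axes as the token box).
- basket_face (a point): Middle of the foot of the basket's end face that bounds the gap (on the counter; axes as the basket). The gap, from here to box_face, is 98 to 102 mm wide and 100 mm long (along y, 50 mm either side of these points): the 92 mm wide tray fits only lengthways, with 3 to 5 mm each side.
- stamp: Small dark wooden hand stamp standing loose, 28 mm diameter, 45 mm high. Origin: centre of its underside. Leave it.
- ink_tin: Flat metal ink pad tin, loose, 50 by 70 by 17 mm. Origin: centre of its underside. Leave it.
- tape_roll: Roll of tape lying flat, loose, 72 mm diameter, 20 mm high. Origin: centre of its underside. Leave it.
- bell: Steel counter bell, loose, 72 mm diameter, 45 mm high. Origin: centre of its underside. Leave it.
- dish: White ceramic dish, loose, 90 mm diameter, 22 mm high. Origin: centre of its underside. Leave it.
- calculator: Flat grey calculator, loose, 120 by 75 by 17 mm. Origin: centre of its underside. Leave it.
There are look-alikes about, which are no part of the job. What is shaped like the tray but blue is not meant.

How it is judged:
By the outcome, as a careful person would: the job done as asked, in the order asked, and still so for the second after the job is handed in, with the robot touching nothing.
It also fails if it takes over 54 s, if anything falls off the work surface, if the arm or the gripper's body presses on something with over 40 N, if the wrist force passes 120 N, or if a joint passes its speed limit or range.

## Working session

There is one attempt and no reset: what is moved stays moved. The work goes in short steps, Python scripts to look and compute and a tool call to move; the robot and the scene stay as the last step left them, time stands still between calls to the robot, and variables do not carry over. Pictures are saved under pics/ and viewed, at most 10 in all, crops included, and the job is handed in when it is done.

Besides the shell and the picture viewer there is one more tool, called after "Emit:" in YAML: its name, and indented under it one key for each argument. step_arm: Moves the arm, as the interface text tells. Scaled input: -1 to 1 covers 500 mm each way for a shift and 30 degrees each way for a turn. Its arguments: {"type":"object","properties":{"series":{"type":"array","items":{"type":"object","properties":{"grip":{"type":"number"},"x":{"type":"number","minimum":-1,"maximum":1},"y":{"type":"number","minimum":-1,"maximum":1},"z":{"type":"number","minimum":-1,"maximum":1},"ax":{"type":"number","minimum":-1,"maximum":1},"ay":{"type":"number","minimum":-1,"maximum":1},"az":{"type":"number","minimum":-1,"maximum":1}}}},"force":{"type":"number"}},"required":["series"]}

```bash
mkdir -p pics; ls
python3 - <<'E'
from workcell import bot, imaging
import cv2
for n in ("top","scene"):
    c=imaging.read_camera(n); cv2.imwrite(f"pics/{n}0.png",cv2.resize(c["img"][:,:,::-1],(800,600),interpolation=cv2.INTER_CUBIC))
    print(n,c["fx"],c["cx"],c["cy"],c["R"],c["t"])
print(bot.read_state())
E
```

```text
pics
top 396.1834576288717 252.84621153463166 195.04865633424745 [[-0.02790809 -0.99884449 -0.03912564]
 [-0.99374919  0.03195562 -0.10696443]
 [ 0.10809112  0.0358959  -0.99349272]] [0.03581788 0.57053277 1.07938922]
scene 474.2442907685938 258.1878881136294 189.80362190901113 [[ 0.67827463  0.73453871 -0.01991004]
 [ 0.54233296 -0.51870607 -0.66092282]
 [-0.49580085  0.43748931 -0.75018972]] [-0.39325846 -0.2683301   1.90709999]
{'time': 0.1, 'q': array([ 1.19013601e+00,  2.64673659e-01,  1.60523843e+00,  2.98476572e-05,
        1.27372237e+00, -3.69224837e-02]), 'joint_vel': array([-0.00103908, -0.00111687, -0.00312987,  0.00055651, -0.00147387,
       -0.0006493 ]), 'joint_torque': array([ 3.34807837e-04, -5.16704893e+01, -3.68588018e+01,  1.55521953e-06,
        6.29248112e-03,  1.43148947e-05]), 'tool_pos': array([0.22723963, 0.63489178, 0.23008881]), 'tcp_rot': array([-0.53722398, -3.09485875,  0.00312786]), 'wrist_force': array([-0.06560201, -0.29382136, -0.83283485]), 'torque': array([-0.02025849,  0.01166498,  0.02876302]), 'grip_force': 0.0, 'width': 1.0039356070994336}
```

View pics/top0.png

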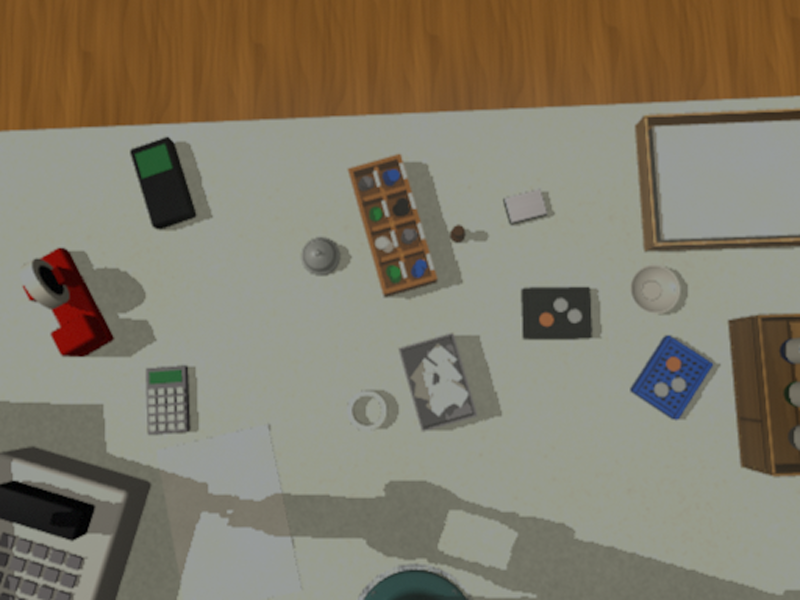

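View pics/scene0.png

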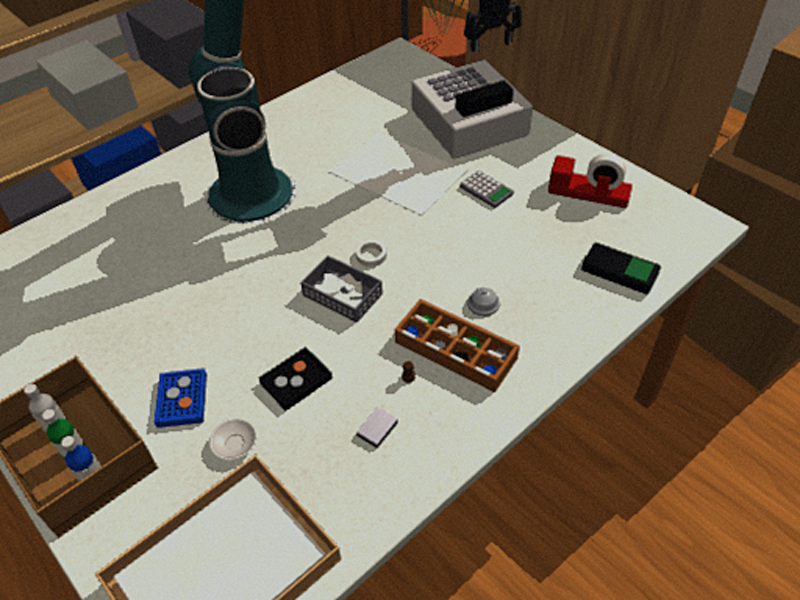

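The top view shows the tray at about (557,313). The gap lies between the token box's lower end, around (412,285), and the basket's top edge, around (428,342). The bell (320,256) and the tape roll (368,410) flank the exit. Next I'll enlarge that region.

```bash
cat > h.py <<'E'
from workcell import bot, imaging
import cv2, numpy as np
def ray(c,u,v,z):
    d=c["R"].T@np.array([(u-c["cx"])/c["fx"],(v-c["cy"])/c["fy"],1]); o=-c["R"].T@c["t"]
    return (o+d*(z-o[2])/d[2])[:2]
def proj(c,P):
    p=(np.atleast_2d(P)@c["R"].T)+c["t"]; return p[:,:2]/p[:,2:]*[c["fx"],c["fy"]]+[c["cx"],c["cy"]]
def crop(c,u0,v0,w,h,s,name):
    cv2.imwrite(name,cv2.resize(c["img"][v0:v0+h,u0:u0+w,::-1],None,fx=s,fy=s,interpolation=cv2.INTER_CUBIC))
E
python3 - <<'E'
from h import *
c=imaging.read_camera("top"); crop(c,190,90,200,190,4 if 0 else 3.15,"pics/c1.png")
E
```

```text
(no output)
```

View pics/c1.png

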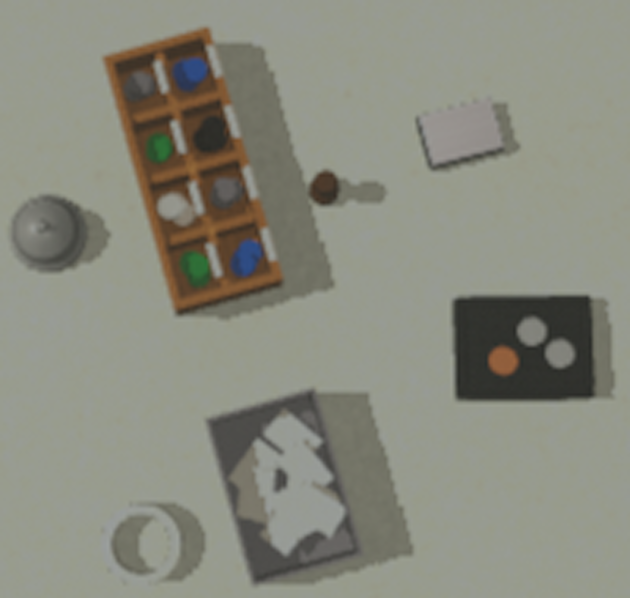

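The crop gives these corners. Box top: (104,57), (209,28), (282,278), (177,313). Basket top: (207,420), (313,390), (358,550), (253,583). Tray: (454,297), (591,296), (594,397), (457,399). I'll fit the known rectangle sizes to them.

```bash
cat >> h.py <<'E'
def fit(c,uv,lx,ly,z,th0):
    # corners in order (+x,+y),(+x,-y),(-x,-y),(-x,+y)
    P=np.array([ray(c,*p,z) for p in uv]); L=np.array([[1,1],[1,-1],[-1,-1],[-1,1]])*[lx/2,ly/2]
    m=P.mean(0); Q=P-m; a=np.arctan2((L[:,0]*Q[:,1]-L[:,1]*Q[:,0]).sum(),(L*Q).sum())
    R=np.array([[np.cos(a),-np.sin(a)],[np.sin(a),np.cos(a)]])
    return m,a,np.abs(Q-L@R.T).max(), [np.linalg.norm(P[i]-P[i-1]) for i in range(4)]
E
python3 - <<'E'
from h import *
c=imaging.read_camera("top")
g=lambda L:[((u+.5)/3.15-.5+190,(v+.5)/3.15-.5+90) for u,v in L]
np.set_printoptions(precision=4,suppress=True)
box=fit(c,g([(104,57),(209,28),(282,278),(177,313)]),.24,.1,.045,0)
bas=fit(c,g([(207,420),(313,390),(358,550),(253,583)]),.15,.1,.045,0)
tr=fit(c,g([(454,297),(591,296),(594,397),(457,399)]),.092,.12,.022,0)
for r in(box,bas,tr): print(r[0],np.degrees(r[1]),r[2],np.round(r[3],4))
f=lambda r,s:r[0]+s*np.array([np.cos(r[1]),np.sin(r[1])])
b,k=f(box,-.12),f(bas,.075); print(b,k,np.linalg.norm(b-k),np.degrees(np.arctan2(*(b-k)[::-1])))
for n,(u,v),z in(("bell",(48,232),.02),("stamp",(324,187),.045),("tape",(147,543),.01),("dish",(0,0),.01)):
  print(n,ray(c,*g([(u,v)])[0],z))
print("dish",ray(c,657/1.5625,290/1.5625,.01),"blue",ray(c,671/1.5625,378/1.5625,.022))
E
```

```text
[0.7176 0.0199] 14.332228197298928 0.00204851011252509 [0.2425 0.0983 0.2372 0.0975]
[ 0.4343 -0.0504] 14.1727770259715 0.004158571134050257 [0.1453 0.096  0.1425 0.0945]
[ 0.5497 -0.2689] -1.3008761821768924 0.0012160929098906023 [0.0911 0.121  0.0898 0.1199]
[ 0.6013 -0.0099] [ 0.507 -0.032] 0.09685442374090497 13.23408248570147
bell [0.6686 0.1542]
stamp [ 0.6955 -0.0962]
tape [0.3858 0.0712]
dish [0.8934 0.1978]
dish [ 0.5852 -0.4538] blue [ 0.4275 -0.4621]
```

```bash
cat > go.py <<'E'
# usage: go.py x y z yaw_y_deg : numbers for step_arm
import sys; from h import *; from scipy.spatial.transform import Rotation as Ro
s=bot.read_state(); R=Ro.from_rotvec(s["tcp_rot"]); p=s["tool_pos"]
a=np.radians(float(sys.argv[4])); y=np.array([np.cos(a),np.sin(a),0]); z=np.array([0,0,-1.])
T=Ro.from_matrix(np.c_[np.cross(y,z),y,z])
np.set_printoptions(precision=4,suppress=True)
print("shift",R.inv().apply(np.array(sys.argv[1:4],float)-p)/.5,"turn",np.degrees((R.inv()*T).as_rotvec())/30)
print(s["time"],p,"yaw",np.degrees(np.arctan2(*R.apply([0,1,0])[1::-1])),"q",s["q"],"F",s["wrist_force"],s["width"])
E
python3 go.py .48 .2 .28 88.7
```

```text
shift [-0.769  -0.649  -0.0983] turn [-0.0028 -0.0006 -0.6133]
0.2 [0.2273 0.635  0.2304] yaw 70.30040899811752 q [ 1.1901  0.2645  1.6049  0.      1.2737 -0.0369] F [ 0.5939 -0.1724 -0.1372] 1.0023032622869634
```

Emit:
step_arm:
  series:
    - {"x":-0.03,"y":-0.02,"z":-0.1,"grip":-0.4}
    - {"x":-0.769,"y":-0.649,"z":-0.1,"az":-0.613,"grip":-0.4}
    - {"x":-0.769,"y":-0.649,"z":-0.1,"az":-0.613,"grip":-0.4}
    - {"x":-0.769,"y":-0.649,"z":-0.1,"az":-0.613,"grip":-0.4}
    - {"x":-0.769,"y":-0.649,"z":-0.1,"az":-0.613,"grip":-0.4}
    - {"x":-0.769,"y":-0.649,"z":-0.1,"az":-0.613,"grip":-0.4}
    - {"x":-0.769,"y":-0.649,"z":-0.1,"az":-0.613,"grip":-0.4}
    - {"x":-0.769,"y":-0.649,"z":-0.1,"az":-0.613,"grip":-0.4}
    - {"x":-0.769,"y":-0.649,"z":-0.1,"az":-0.613,"grip":-0.4}
    - {"x":-0.769,"y":-0.649,"z":-0.1,"az":-0.613,"grip":-0.4}
    - {"x":-0.769,"y":-0.649,"z":-0.1,"az":-0.613,"grip":-0.4}
    - {"x":-0.769,"y":-0.649,"z":-0.1,"az":-0.613,"grip":-0.4}

```text
validation failed for argument at $.se...
```

```bash
python3 go.py .472 -.267 .12 88.7
```

```text
shift [-1.0688 -1.5332  0.223 ] turn [-0.0028 -0.0006 -0.6133]
0.2 [0.2273 0.635  0.2304] yaw 70.30040899811752 q [ 1.1901  0.2645  1.6049  0.      1.2737 -0.0369] F [ 0.5939 -0.1724 -0.1372] 1.0023032622869634
```

Emit:
step_arm:
  series:
    - {"x":-0.03,"y":-0.02,"z":-0.1,"ax":0,"ay":0,"az":0,"grip":-0.4}

```text
time: 0.3
tool_pos: [0.2348, 0.6184, 0.2692]
tcp_rot: [-0.534, -3.091, 0.024]
wrist_force: [0.5, 1.0, -0.4]
width: 0.857
grip_force: 0.0
```

Emit:
step_arm:
  series:
    - {"x":-0.739,"y":-0.629,"z":0,"ax":0,"ay":0,"az":-0.613,"grip":-0.4}
    - {"x":-0.739,"y":-0.629,"z":0,"ax":0,"ay":0,"az":-0.613,"grip":-0.4}
    - {"x":-0.739,"y":-0.629,"z":0,"ax":0,"ay":0,"az":-0.613,"grip":-0.4}
    - {"x":-0.739,"y":-0.629,"z":0,"ax":0,"ay":0,"az":-0.613,"grip":-0.4}
    - {"x":-0.739,"y":-0.629,"z":0,"ax":0,"ay":0,"az":-0.613,"grip":-0.4}
    - {"x":-0.739,"y":-0.629,"z":0,"ax":0,"ay":0,"az":-0.613,"grip":-0.4}
    - {"x":-0.739,"y":-0.629,"z":0,"ax":0,"ay":0,"az":-0.613,"grip":-0.4}
    - {"x":-0.739,"y":-0.629,"z":0,"ax":0,"ay":0,"az":-0.613,"grip":-0.4}
    - {"x":-0.739,"y":-0.629,"z":0,"ax":0,"ay":0,"az":-0.613,"grip":-0.4}
    - {"x":-0.739,"y":-0.629,"z":0,"ax":0,"ay":0,"az":-0.613,"grip":-0.4}
    - {"x":-0.739,"y":-0.629,"z":0,"ax":0,"ay":0,"az":-0.613,"grip":-0.4}

```text
time: 1.4
tool_pos: [0.4812, 0.1975, 0.2782]
tcp_rot: [0.044, 3.141, -0.003]
wrist_force: [-0.6, 0.5, 0.5]
width: 0.703
grip_force: 0.0
```

```bash
python3 go.py .472 -.267 .12 88.7
```

```text
shift [-0.0075 -0.9286  0.3179] turn [-0.003   0.0013 -0.0102]
1.4 [0.4812 0.1975 0.2782] yaw 88.39340145479899 q [ 0.3427 -0.0583  1.8711 -0.0018  1.3287 -1.1996] F [-0.6134  0.483   0.5239] 0.7027280177580815
```

Emit:
step_arm:
  series:
    - {"x":-0.007,"y":-0.93,"z":0.2,"ax":0,"ay":0,"az":0,"grip":-0.4}
    - {"x":-0.007,"y":-0.93,"z":0.2,"ax":0,"ay":0,"az":0,"grip":-0.4}
    - {"x":-0.007,"y":-0.93,"z":0.2,"ax":0,"ay":0,"az":0,"grip":-0.4}
    - {"x":-0.007,"y":-0.93,"z":0.2,"ax":0,"ay":0,"az":0,"grip":-0.4}
    - {"x":-0.007,"y":-0.93,"z":0.2,"ax":0,"ay":0,"az":0,"grip":-0.4}
    - {"x":-0.007,"y":-0.93,"z":0.2,"ax":0,"ay":0,"az":0,"grip":-0.4}
    - {"x":-0.007,"y":-0.93,"z":0.2,"ax":0,"ay":0,"az":0,"grip":-0.4}
    - {"x":-0.007,"y":-0.93,"z":0.2,"ax":0,"ay":0,"az":0,"grip":-0.4}
    - {"x":-0.007,"y":-0.93,"z":0.2,"ax":0,"ay":0,"az":0,"grip":-0.4}
    - {"x":-0.007,"y":-0.93,"z":0.2,"ax":0,"ay":0,"az":0,"grip":-0.4}
    - {"x":-0.007,"y":-0.93,"z":0.4,"ax":0,"ay":0,"az":0,"grip":-0.4}
    - {"x":-0.007,"y":-0.93,"z":0.4,"ax":0,"ay":0,"az":0,"grip":-0.4}

```text
time: 2.6
tool_pos: [0.4745, -0.2654, 0.079]
tcp_rot: [0.039, 3.136, -0.004]
wrist_force: [0.6, -0.2, -0.2]
width: 0.702
grip_force: 0.0
```

```bash
python3 go.py .472 -.267 .008 88.7
python3 - <<'E'
from h import *
c=imaging.read_camera("wrist"); crop(c,0,0,512,384,1.5,"pics/w1.png")
E
```

```text
shift [ 0.0056 -0.003   0.1421] turn [-0.0047  0.0096 -0.0037]
2.6 [ 0.4745 -0.2654  0.079 ] yaw 88.5901279420981 q [-0.556   0.1597  2.032   0.0005  0.9443 -2.1026] F [ 0.5619 -0.1727 -0.2396] 0.7023177408637791
```

View pics/w1.png

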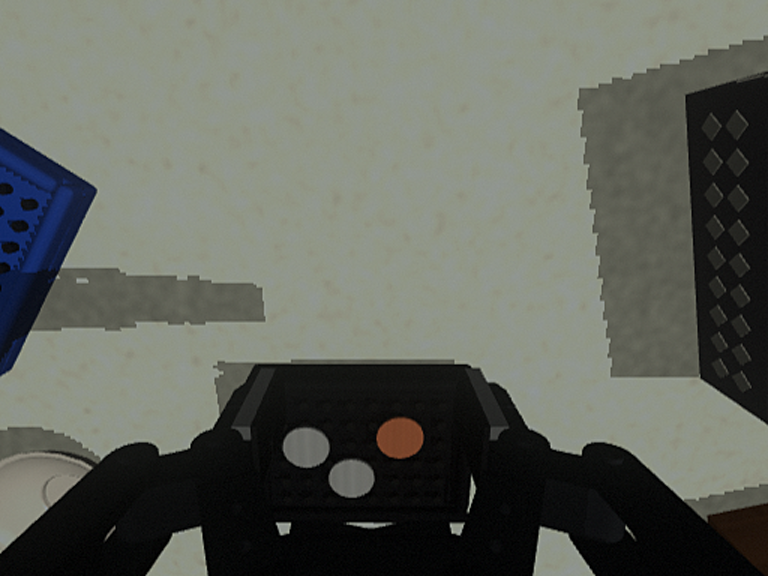

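The wrist view shows the tray's near edge clear of the fingers at row 365, centred between them (columns 240–495). Nothing is in the way, so I'll descend.

Emit:
step_arm:
  series:
    - {"x":0.005,"y":-0.003,"z":0.08,"ax":0,"ay":0.009,"az":0,"grip":-0.4}
    - {"x":0.005,"y":-0.003,"z":0.14,"ax":0,"ay":0.009,"az":0,"grip":-0.4}
    - {"x":0.005,"y":-0.003,"z":0.14,"ax":0,"ay":0.009,"az":0,"grip":-0.4}

```text
time: 2.95
tool_pos: [0.4664, -0.2621, 0.0046]
tcp_rot: [-0.035, -3.128, -0.008]
wrist_force: [-1.3, -0.1, 0.4]
width: 0.701
grip_force: 0.0
```

```bash
python3 go.py .4927 -.2676 .006 88.7; python3 go.py .5577 -.252 .006 104.3
```

```text
shift [-0.0528 -0.0099 -0.0035] turn [ 0.0099 -0.0248  0.001 ]
2.95 [ 0.4664 -0.2621  0.0046] yaw 88.72901306497583 q [-0.5571  0.262   2.076  -0.003   0.8174 -2.1037] F [-1.3138 -0.1352  0.4464] 0.7012529139975823
shift [-0.1821  0.0242 -0.005 ] turn [ 0.0132 -0.0233 -0.519 ]
2.95 [ 0.4664 -0.2621  0.0046] yaw 88.72901306497583 q [-0.5571  0.262   2.076  -0.003   0.8174 -2.1037] F [-1.3138 -0.1352  0.4464] 0.7012529139975823
```

Emit:
step_arm:
  series:
    - {"x":-0.025,"y":-0.009,"z":-0.004,"ax":0.01,"ay":-0.02,"az":0,"grip":-0.4}
    - {"x":-0.05,"y":-0.009,"z":-0.004,"ax":0.01,"ay":-0.02,"az":0,"grip":-0.4}
    - {"x":-0.066,"y":-0.009,"z":-0.004,"ax":0.01,"ay":-0.02,"az":-0.06,"grip":-0.4}
    - {"x":-0.082,"y":-0.008,"z":-0.004,"ax":0.01,"ay":-0.02,"az":-0.12,"grip":-0.4}
    - {"x":-0.098,"y":-0.008,"z":-0.004,"ax":0.01,"ay":-0.02,"az":-0.19,"grip":-0.4}
    - {"x":-0.115,"y":-0.007,"z":-0.004,"ax":0.01,"ay":-0.02,"az":-0.26,"grip":-0.4}
    - {"x":-0.132,"y":-0.007,"z":-0.004,"ax":0.01,"ay":-0.02,"az":-0.33,"grip":-0.4}
    - {"x":-0.149,"y":-0.006,"z":-0.004,"ax":0.01,"ay":-0.02,"az":-0.4,"grip":-0.4}
    - {"x":-0.166,"y":-0.005,"z":-0.004,"ax":0.01,"ay":-0.02,"az":-0.46,"grip":-0.4}
    - {"x":-0.183,"y":-0.005,"z":-0.004,"ax":0.01,"ay":-0.02,"az":-0.52,"grip":-0.4}
    - {"x":-0.183,"y":-0.005,"z":-0.004,"ax":0.01,"ay":-0.02,"az":-0.52,"grip":-0.4}

```text
time: 4.05
tool_pos: [0.5632, -0.2699, 0.0102]
tcp_rot: [-0.392, 3.109, -0.009]
wrist_force: [0.7, 0.3, -0.8]
width: 0.695
grip_force: 0.0
```

```bash
python3 go.py .540 -.271 .006 104.3;  python3 go.py .540 -.271 .10 104.3
```

```text
shift [0.0456 0.0094 0.008 ] turn [-0.0122  0.0134  0.0025]
4.05 [ 0.5632 -0.2699  0.0102] yaw 104.37298953205284 q [-0.4867  0.3827  1.8952  0.      0.8542 -2.3084] F [ 0.671   0.2537 -0.8248] 0.6946040287044726
shift [ 0.0443  0.0082 -0.18  ] turn [-0.0122  0.0134  0.0025]
4.05 [ 0.5632 -0.2699  0.0102] yaw 104.37298953205284 q [-0.4867  0.3827  1.8952  0.      0.8542 -2.3084] F [ 0.671   0.2537 -0.8248] 0.6946040287044726
```

Emit:
step_arm:
  series:
    - {"x":0.045,"y":0.0,"z":0,"ax":0,"ay":0,"az":0,"grip":-0.4}
    - {"x":0.045,"y":0.0,"z":-0.1,"ax":0,"ay":0,"az":0,"grip":-0.4}
    - {"x":0.045,"y":0.0,"z":-0.2,"ax":0,"ay":0,"az":0.2,"grip":0}
    - {"x":0.045,"y":-0.1,"z":-0.25,"ax":0,"ay":0,"az":0.5,"grip":0}
    - {"x":0.045,"y":-0.2,"z":-0.25,"ax":0,"ay":0,"az":0.8,"grip":0}
    - {"x":0.045,"y":-0.2,"z":-0.25,"ax":0,"ay":0,"az":1,"grip":0}
    - {"x":0.045,"y":-0.2,"z":-0.25,"ax":0,"ay":0,"az":1,"grip":0}

```text
time: 4.75
tool_pos: [0.5639, -0.3735, 0.1357]
tcp_rot: [0.432, 3.103, -0.005]
wrist_force: [-0.3, 0.9, -0.2]
width: 0.497
grip_force: 0.0
```

Emit:
step_arm:
  series:
    - {"x":0.0,"y":0,"z":0,"ax":0,"ay":0,"az":0.3,"grip":0}
    - {"x":0.0,"y":0,"z":0,"ax":0,"ay":0,"az":0.6,"grip":0}
    - {"x":0.0,"y":0,"z":0,"ax":0,"ay":0,"az":0.8,"grip":0}
    - {"x":0.0,"y":0,"z":0,"ax":0,"ay":0,"az":1,"grip":0}

```text
time: 5.15
tool_pos: [0.5629, -0.37, 0.1343]
tcp_rot: [1.219, 2.89, -0.0]
wrist_force: [0.7, 0.2, 0.1]
width: 0.503
grip_force: 0.0
```

Emit:
step_arm:
  series:
    - {"x":0.0,"y":0,"z":0,"ax":0,"ay":0,"az":0.3,"grip":0}
    - {"x":0.0,"y":0,"z":0,"ax":0,"ay":0,"az":0.6,"grip":0}
    - {"x":0.0,"y":0,"z":0,"ax":0,"ay":0,"az":0.8,"grip":0}
    - {"x":0.0,"y":0,"z":0,"ax":0,"ay":0,"az":1,"grip":0}

```text
time: 5.55
tool_pos: [0.5629, -0.3699, 0.1344]
tcp_rot: [1.925, 2.476, 0.002]
wrist_force: [0.4, 0.7, 1.0]
width: 0.503
grip_force: 0.0
```

```bash
python3 go.py .61 -.36 .15 14.3
python3 - <<'E'
from h import *
c=imaging.read_camera("top"); crop(c,230,150,160,110,5,"pics/c2.png")
E
```

```text
shift [-0.0042  0.0962 -0.0309] turn [ 0.0083  0.0067 -0.0008]
5.55 [ 0.5629 -0.3699  0.1344] yaw 14.276132539266554 q [-0.6188  0.3288  1.7054  0.0012  1.1019 -0.8685] F [0.4325 0.7283 1.0493] 0.5026093711795732
```

View pics/c2.png

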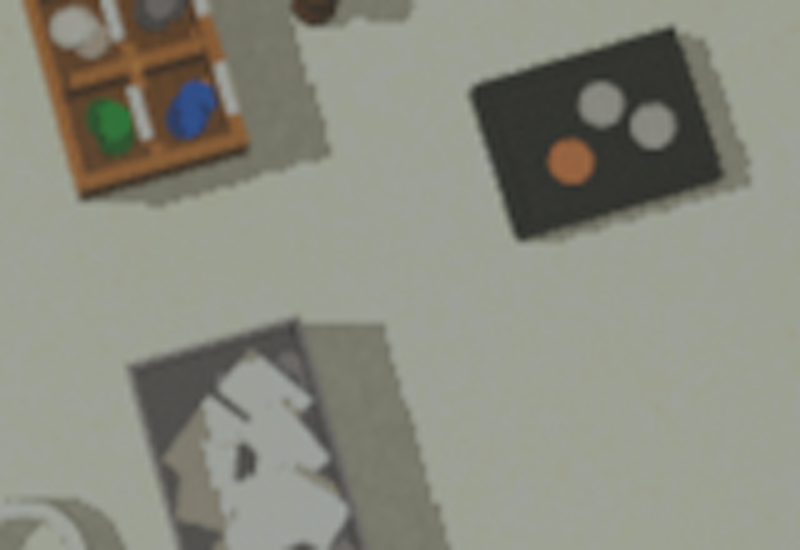

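The tray is nearly parallel to the gap. Tray corners: (470,90), (674,29), (722,177), (519,241). Box end edge: (80,196) to (248,147). Basket end edge: (129,367) to (299,319).

Run:
```python
from h import *
np.set_printoptions(precision=4,suppress=True)
c=imaging.read_camera("top")
g=lambda L:[((u+.5)/5-.5+230,(v+.5)/5-.5+150) for u,v in L]
tr=fit(c,g([(470,90),(674,29),(722,177),(519,241)]),.092,.12,.022,0)
print(tr[0],np.degrees(tr[1]),tr[2],np.round(tr[3],4))
B=[ray(c,*p,.045) for p in g([(80,196),(248,147)])];K=[ray(c,*p,.045) for p in g([(129,367),(299,319)])]
for a in(B,K): d=a[0]-a[1]; print(a,np.linalg.norm(d),"dir",np.degrees(np.arctan2(-d[0],d[1])))
b,k=np.mean(B,0),np.mean(K,0); m=(b+k)/2
for th in(13.5,14.3):
  a=np.radians(th);ex=np.array([np.cos(a),np.sin(a)]);ey=np.array([-ex[1],ex[0]])
  print(th,"gap",m,"w",(b-k)@ex,"tray rel",(tr[0]-m)@ex,(tr[0]-m)@ey)
```

```text
[ 0.6165 -0.2527] 15.097340541782462 0.0020412170850450106 [0.0897 0.1202 0.0879 0.1191]
[array([0.5879, 0.0378]), array([ 0.6123, -0.0562])] 0.0970878519772762 dir 14.505387499220996
[array([0.4924, 0.0133]), array([ 0.516 , -0.0808])] 0.09699621536655746 dir 14.052586132773586
13.5 gap [ 0.5522 -0.0215] w 0.09897210160801294 tray rel 0.008581146975380914 -0.23983972658172062
14.3 gap [ 0.5522 -0.0215] w 0.09898306894475865 tray rel 0.005231625004552901 -0.23993615948835084
```

```bash
cat > gp.py <<'E'
# gp.py s l z [yaw] in gap frame
import sys,subprocess; import numpy as np
s,l,z=map(float,sys.argv[1:4]); a=np.radians(14.3); ex=np.array([np.cos(a),np.sin(a)]);ey=np.array([-ex[1],ex[0]])
p=np.array([.5522,-.0215])+s*ey+l*ex
subprocess.run(["python3","go.py",str(p[0]),str(p[1]),str(z),(sys.argv+["14.3"])[4]])
E
python3 gp.py -.34 .005 .03
```

```text
shift [0.0012 0.1604 0.2097] turn [0.0084 0.0071 0.0061]
5.65 [ 0.563  -0.3701  0.1345] yaw 14.482861795907679 q [-0.619   0.3288  1.7051  0.0011  1.102  -0.8723] F [0.2172 0.993  0.1865] 0.5006915818834985
```

Emit:
step_arm:
  series:
    - {"x":0.001,"y":0.08,"z":0,"ax":0.008,"ay":0.007,"az":0.003,"grip":0}
    - {"x":0.001,"y":0.16,"z":0,"ax":0.008,"ay":0.007,"az":0.003,"grip":0}
    - {"x":0.001,"y":0.16,"z":0.08,"ax":0.008,"ay":0.007,"az":0.003,"grip":0}
    - {"x":0.001,"y":0.16,"z":0.16,"ax":0.008,"ay":0.007,"az":0.003,"grip":0}
    - {"x":0.001,"y":0.16,"z":0.22,"ax":0.008,"ay":0.007,"az":0.003,"grip":0}
    - {"x":0.001,"y":0.16,"z":0.25,"ax":0.008,"ay":0.007,"az":0.003,"grip":0}
    - {"x":0.001,"y":0.16,"z":0.25,"ax":0.008,"ay":0.007,"az":0.003,"grip":0}

```text
time: 6.35
tool_pos: [0.6391, -0.35, 0.007]
tcp_rot: [-1.923, -2.478, 0.002]
wrist_force: [-0.5, 0.9, -0.5]
width: 0.5
grip_force: 0.0
```

```bash
python3 gp.py -.312 .005 .008; python3 gp.py -.205 .0 .008
```

```text
shift [ 0.0555  0.0039 -0.0018] turn [-0.007  -0.006   0.0022]
6.35 [ 0.6391 -0.35    0.007 ] yaw 14.365526287972834 q [-0.535   0.5576  1.6362 -0.0004  0.9526 -0.7854] F [-0.5171  0.8857 -0.4555] 0.5003093396732335
shift [ 0.2695 -0.0059 -0.001 ] turn [-0.007  -0.006   0.0022]
6.35 [ 0.6391 -0.35    0.007 ] yaw 14.365526287972834 q [-0.535   0.5576  1.6362 -0.0004  0.9526 -0.7854] F [-0.5171  0.8857 -0.4555] 0.5003093396732335
```

Emit:
step_arm:
  series:
    - {"x":0.028,"y":0.004,"z":-0.001,"ax":-0.007,"ay":-0.006,"az":0.002,"grip":0}
    - {"x":0.056,"y":0.004,"z":-0.001,"ax":-0.007,"ay":-0.006,"az":0.002,"grip":0}
    - {"x":0.08,"y":0.003,"z":-0.001,"ax":-0.007,"ay":-0.006,"az":0.002,"grip":0}
    - {"x":0.104,"y":0.002,"z":-0.001,"ax":-0.007,"ay":-0.006,"az":0.002,"grip":0}
    - {"x":0.128,"y":0.001,"z":-0.001,"ax":-0.007,"ay":-0.006,"az":0.002,"grip":0}
    - {"x":0.152,"y":0.0,"z":-0.001,"ax":-0.007,"ay":-0.006,"az":0.002,"grip":0}
    - {"x":0.176,"y":-0.001,"z":-0.001,"ax":-0.007,"ay":-0.006,"az":0.002,"grip":0}
    - {"x":0.2,"y":-0.003,"z":-0.001,"ax":-0.007,"ay":-0.006,"az":0.002,"grip":0}
    - {"x":0.224,"y":-0.004,"z":-0.001,"ax":-0.007,"ay":-0.006,"az":0.002,"grip":0}
    - {"x":0.248,"y":-0.005,"z":-0.001,"ax":-0.007,"ay":-0.006,"az":0.002,"grip":0}
    - {"x":0.27,"y":-0.006,"z":-0.001,"ax":-0.007,"ay":-0.006,"az":0.002,"grip":0}
    - {"x":0.27,"y":-0.006,"z":-0.001,"ax":-0.007,"ay":-0.006,"az":0.002,"grip":0}

```text
time: 7.55
tool_pos: [0.6041, -0.2195, 0.0102]
tcp_rot: [1.928, 2.476, 0.001]
wrist_force: [0.1, -0.7, -1.1]
width: 0.505
grip_force: 0.0
```

```bash
python3 gp.py -.205 .0 .008;python3 - <<'E'
from h import *
c=imaging.read_camera("top"); crop(c,230,150,120,100,6,"pics/c3.png")
E
```

```text
shift [-0.0006 -0.0027  0.0043] turn [ 0.0047  0.0044 -0.0033]
7.55 [ 0.6041 -0.2195  0.0102] yaw 14.201204899382521 q [-0.3871  0.4145  1.8488 -0.0005  0.8749 -0.6346] F [ 0.1219 -0.72   -1.0559] 0.5045769162760086
```

View pics/c3.png

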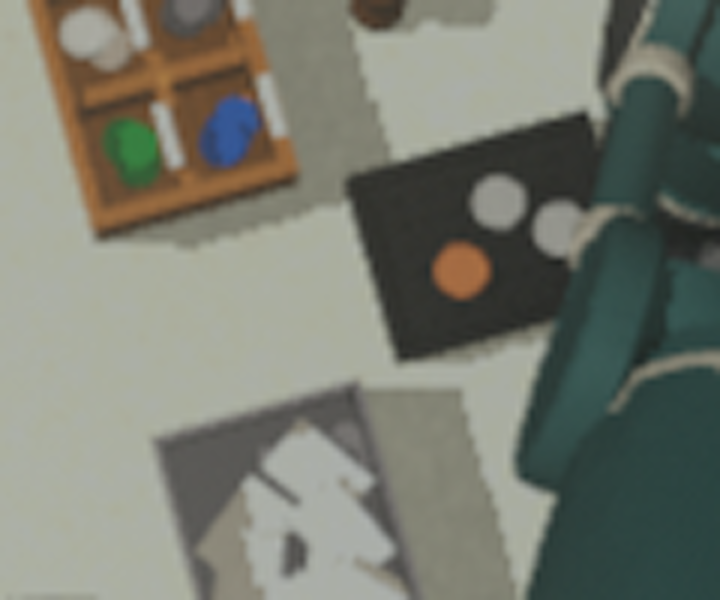

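The tray's front corners are at (347,180) and (399,362), and its far edge runs to (586,113). Box edge: (97,238) to (298,178). Basket edge: (155,438) to (357,384).

Run:
```python
from h import *
np.set_printoptions(precision=4,suppress=True)
c=imaging.read_camera("top")
g=lambda L,z:np.array([ray(c,(u+.5)/6-.5+230,(v+.5)/6-.5+150,z) for u,v in L])
a=np.radians(14.3);ex=np.array([np.cos(a),np.sin(a)]);ey=np.array([-ex[1],ex[0]]);m=np.array([.5522,-.0215])
for n,L,z in(("tray",[(347,180),(399,362),(586,113)],.022),("box",[(97,238),(298,178)],.045),("bas",[(155,438),(357,384)],.045)):
  P=g(L,z)-m; print(n,"l",P@ex,"s",P@ey)
# foot of box corner, tray: predicted pixels of the ideal gap feet for overlay
```

```text
tray l [ 0.0447 -0.0445  0.0438] s [-0.0718 -0.0708 -0.1887]
box l [0.048  0.0489] s [ 0.0486 -0.0484]
bas l [-0.0482 -0.05  ] s [ 0.0481 -0.0475]
```

Emit:
step_arm:
  series:
    - {"x":0.03,"y":0,"z":0.003,"ax":0,"ay":0,"az":-0.01,"grip":0}
    - {"x":0.06,"y":0,"z":0.003,"ax":0,"ay":0,"az":-0.01,"grip":0}
    - {"x":0.08,"y":0,"z":0.003,"ax":0,"ay":0,"az":-0.01,"grip":0}
    - {"x":0.1,"y":0,"z":0.003,"ax":0,"ay":0,"az":-0.01,"grip":0}
    - {"x":0.12,"y":0,"z":0.003,"ax":0,"ay":0,"az":-0.01,"grip":0}
    - {"x":0.14,"y":0,"z":0.003,"ax":0,"ay":0,"az":-0.01,"grip":0}

```text
time: 8.25
tool_pos: [0.5882, -0.1531, 0.0092]
tcp_rot: [1.92, 2.478, 0.001]
wrist_force: [0.5, -2.7, 0.9]
width: 0.501
grip_force: 1.0
```

```bash
python3 gp.py -.135 .0 .008; python3 gp.py .07 0 .008
python3 - <<'E'
from h import *
c=imaging.read_camera("top"); crop(c,230,150,120,100,6,"pics/c4.png")
E
```

```text
shift [ 0.0029 -0.0047  0.0023] turn [0.0086 0.0093 0.0052]
8.25 [ 0.5882 -0.1531  0.0092] yaw 14.456425003700899 q [-0.2946  0.3596  1.9308 -0.0024  0.8449 -0.5453] F [ 0.4823 -2.7048  0.9361] 0.5012780384330499
shift [ 0.4128 -0.0036  0.0003] turn [0.0086 0.0093 0.0052]
8.25 [ 0.5882 -0.1531  0.0092] yaw 14.456425003700899 q [-0.2946  0.3596  1.9308 -0.0024  0.8449 -0.5453] F [ 0.4823 -2.7048  0.9361] 0.5012780384330499
```

View pics/c4.png

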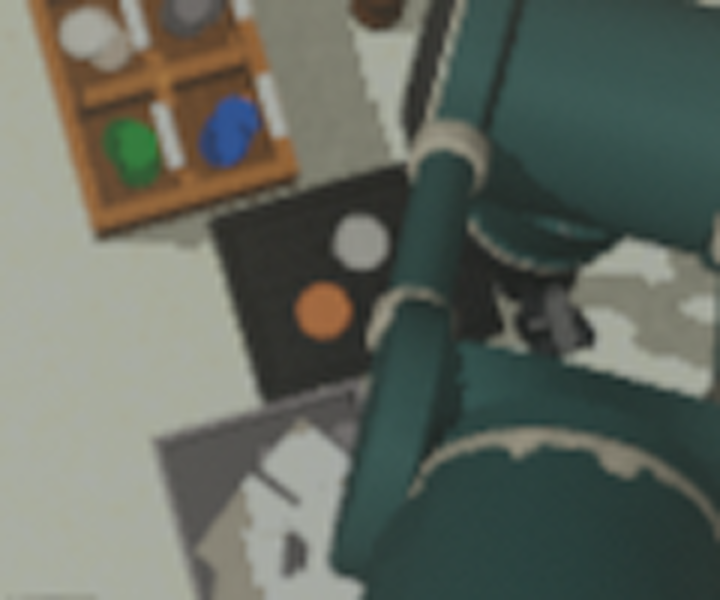

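The tray's front, (211,222) to (266,403), is inside the gap with no wall force. I'll keep pushing.

Emit:
step_arm:
  series:
    - {"x":0.03,"y":0,"z":0.001,"ax":0,"ay":0,"az":0,"grip":0}
    - {"x":0.06,"y":-0.001,"z":0.001,"ax":0,"ay":0,"az":0,"grip":0}
    - {"x":0.09,"y":-0.001,"z":0.001,"ax":0,"ay":0,"az":0,"grip":0}
    - {"x":0.12,"y":-0.001,"z":0.001,"ax":0,"ay":0,"az":0,"grip":0}
    - {"x":0.15,"y":-0.001,"z":0.001,"ax":0,"ay":0,"az":0,"grip":0}
    - {"x":0.18,"y":-0.002,"z":0.001,"ax":0,"ay":0,"az":0,"grip":0}
    - {"x":0.21,"y":-0.002,"z":0.001,"ax":0,"ay":0,"az":0,"grip":0}
    - {"x":0.24,"y":-0.002,"z":0.001,"ax":0,"ay":0,"az":0,"grip":0}
    - {"x":0.27,"y":-0.002,"z":0.001,"ax":0,"ay":0,"az":0,"grip":0}

```text
time: 9.2
tool_pos: [0.5534, -0.0223, 0.008]
tcp_rot: [1.921, 2.478, 0.001]
wrist_force: [1.8, -2.5, 2.4]
width: 0.498
grip_force: 1.2
```

```bash
python3 gp.py .07 0 .008
```

```text
shift [ 0.142  -0.0015 -0.0008] turn [0.0084 0.0091 0.0049]
9.2 [ 0.5534 -0.0223  0.008 ] yaw 14.447664871439498 q [-0.0832  0.2763  2.0488 -0.0042  0.8108 -0.3325] F [ 1.7612 -2.4904  2.4303] 0.4981630461406876
```

Forces are small and the path is on track. I'll finish the push, back off 15 mm and rise.

Emit:
step_arm:
  series:
    - {"x":0.03,"y":-0.001,"z":0,"ax":0,"ay":0,"az":0,"grip":0}
    - {"x":0.06,"y":-0.001,"z":0,"ax":0,"ay":0,"az":0,"grip":0}
    - {"x":0.09,"y":-0.001,"z":0,"ax":0,"ay":0,"az":0,"grip":0}
    - {"x":0.115,"y":-0.001,"z":0,"ax":0,"ay":0,"az":0,"grip":0}
    - {"x":0.135,"y":-0.001,"z":0,"ax":0,"ay":0,"az":0,"grip":0}
    - {"x":0.145,"y":-0.001,"z":0,"ax":0,"ay":0,"az":0,"grip":0}
    - {"x":0.145,"y":-0.001,"z":0,"ax":0,"ay":0,"az":0,"grip":0}
    - {"x":0.11,"y":-0.001,"z":0,"ax":0,"ay":0,"az":0,"grip":0}
    - {"x":0.11,"y":-0.001,"z":-0.06,"ax":0,"ay":0,"az":0,"grip":0}
    - {"x":0.11,"y":-0.001,"z":-0.15,"ax":0,"ay":0,"az":0,"grip":0}
    - {"x":0.11,"y":-0.001,"z":-0.25,"ax":0,"ay":0,"az":0,"grip":0}
    - {"x":0.11,"y":-0.001,"z":-0.35,"ax":0,"ay":0,"az":0,"grip":0}

```text
time: 10.4
tool_pos: [0.5376, 0.0301, 0.1836]
tcp_rot: [1.923, 2.479, -0.0]
wrist_force: [0.5, -0.4, -0.0]
width: 0.5
grip_force: 0.0
```

Emit:
step_arm:
  series:
    - {"x":-0.1,"y":0,"z":-0.1,"ax":0,"ay":0,"az":0,"grip":0}
    - {"x":-0.2,"y":0,"z":-0.1,"ax":0,"ay":0,"az":0,"grip":0}
    - {"x":-0.3,"y":0,"z":-0.1,"ax":0,"ay":0,"az":0,"grip":0}
    - {"x":-0.4,"y":0,"z":-0.1,"ax":0,"ay":0,"az":0,"grip":0}
    - {"x":-0.5,"y":0,"z":-0.1,"ax":0,"ay":0,"az":0,"grip":0}
    - {"x":-0.5,"y":0,"z":-0.1,"ax":0,"ay":0,"az":0,"grip":0}

```text
time: 11.0
tool_pos: [0.6009, -0.2164, 0.2334]
tcp_rot: [1.925, 2.473, -0.0]
wrist_force: [-0.1, 0.5, -0.2]
width: 0.5
grip_force: 0.0
```

Run:
```python
from h import *
s=bot.read_state();print(s["time"],s["tool_pos"],s["wrist_force"])
c=imaging.read_camera("top"); crop(c,170,90,160,150,4,"pics/c5.png")
```

```text
11.0 [ 0.6009023  -0.2163524   0.23337531] [-0.10465915  0.50458844 -0.21678117]
```

View pics/c5.png

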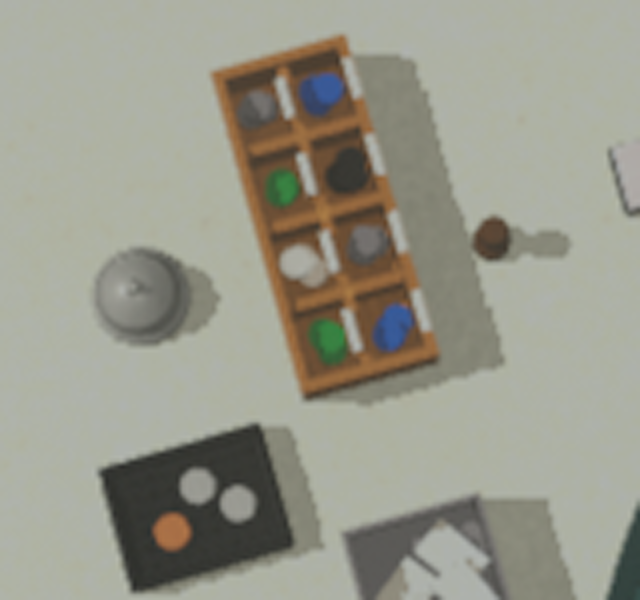

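The tray's trailing edge, (260,425) to (293,545), is clear of the exit line, (303,397) to (345,533), by about 35 mm. Nothing else visible has moved and the hand is away, so I'll hand it in.

```bash
python3 -c "
from workcell import bot; print(bot.finish_job())"
```

```text
the job is handed in; nothing more can be done
None
```

The tray is through the gap on the customer's side, lying flat about 35 mm past it; the hand is clear, and I handed the job in at about 11 s of the 54 s allowed.

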